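# Unload the cam-locked bench clamp

### The job

Swing the clamp's cam lever all the way over to free the sliding jaw and pull that jaw fully back. Then move every finished housing from the clamp into the white tray, standing upright on its flange on the tray floor; when all are in, push the empty jaw fully closed again and swing the lever all the way back to lock it. Leave the die, the bush and the pusher standing behind the work alone.

Things in the scene. Friction and masses are not known exactly. Their poses are not given: they have to be found in the camera images.
- clamp: green clamp fixed to the bench, left or right of the tray, yaw varies. Origin on the bench; in clamp axes the base plate spans x -60 to 110, y -125 to 125 mm, its top (the bed) at z = 12. Fixed jaw along y at the far side: face x = 83, 27 thick, top z = 28. End stops: inner faces y = +-118, 7 thick, top z = 24. Sliding jaw: 226 long along y, top z = 27.5; closed it spans x 10 to 42
- jaw (a joint): sliding jaw, m: 0 closed, 0.030 fully back, growing towards clamp -x. Closed, its lip overhangs the housings' flanges by 4 mm, so none lifts out until it is back. About 3 N of friction, stays where left. While the lever is locked the cam nose behind it blocks it
- jaw_post (a point): centre of the top of the dark steel post that stands on the sliding jaw: 18 mm in diameter, standing from z = 27.5 to 69.5 mm above the bench; take it by this post
- lever (a joint): cam lever on a vertical pivot behind the jaw, rad: 0 locked (cam nose against the jaw's back, arm pointing to clamp +y), 1.6 fully free (arm pointing to clamp -x), turning anticlockwise seen from above; starts within 0.08 of locked. About 2 N at the knob, stays where left. Its nose pushes an open jaw home as it is swung back, so close the jaw first
- lever_grip (a point): centre of the top of the lever's black upright round knob, 20 mm in diameter, top 76.5 mm above the bench, free to be gripped down to the arm's top at z = 38.5 mm; 70 mm from the pivot
- lever_pivot (a point): point on the lever's vertical pivot axis, at clamp x = -35 mm, y = 0, z = 38.5 mm
- tray: white plastic tray fixed to the bench, 190 x 190 mm outside, 20 mm high, walls 5 mm, floor top 5 mm above the bench; origin at the centre of its underside
- housing1: finished chromed housing, loose, about 120 g: square flange foot 44 x 44 x 8 mm, round barrel 34 mm in diameter above it, 38 mm high overall; origin at the centre of its underside, z up along the barrel. Starts standing on the clamp bed near clamp x = 60 mm, between the jaws. Two to four of the four are there; the others are absent (None)
- housing2: finished chromed housing, loose, about 120 g: square flange foot 44 x 44 x 8 mm, round barrel 34 mm in diameter above it, 38 mm high overall; origin at the centre of its underside, z up along the barrel. Starts standing on the clamp bed near clamp x = 60 mm, between the jaws. Two to four of the four are there; the others are absent (None)
- housing3: finished chromed housing, loose, about 120 g: square flange foot 44 x 44 x 8 mm, round barrel 34 mm in diameter above it, 38 mm high overall; origin at the centre of its underside, z up along the barrel. Starts standing on the clamp bed near clamp x = 60 mm, between the jaws. Two to four of the four are there; the others are absent (None)
- housing4: finished chromed housing, loose, about 120 g: square flange foot 44 x 44 x 8 mm, round barrel 34 mm in diameter above it, 38 mm high overall; origin at the centre of its underside, z up along the barrel. Starts standing on the clamp bed near clamp x = 60 mm, between the jaws. Two to four of the four are there; the others are absent (None)
- die: dark steel pressing die, 60 mm in diameter, 42 mm high, loose bystander; origin at the centre of its underside
- bush: amber ring, 44 mm in diameter, 40 mm high, loose bystander; origin at the centre of its underside
- pusher: white nylon pusher, 40 mm in diameter, 45 mm high, loose bystander; origin at the centre of its underside

How it is judged (in metres and radians):
On the way, in this order (a step that is already met when the one before it is completed fails the run):
1. the cam lever is swung over to free (value of joint lever above 1.35 rad), for 0.2 s.
2. the sliding jaw is pulled fully back (value of joint jaw above 0.026 m and value of joint lever above 1.35 rad), for 0.2 s.
3. all housings stand upright on the tray floor (x of housing1 in the frame of tray between -0.075 and 0.075 m and y of housing1 in the frame of tray between -0.075 and 0.075 m and z of housing1 in the frame of tray between 0 and 0.01 m and angle between each of housing1, housing2, housing3, housing4's own z axis and vertical below 0.15 rad and x of housing2 in the frame of tray between -0.075 and 0.075 m and y of housing2 in the frame of tray between -0.075 and 0.075 m and z of housing2 in the frame of tray between 0 and 0.01 m and x of housing3 in the frame of tray between -0.075 and 0.075 m and y of housing3 in the frame of tray between -0.075 and 0.075 m and z of housing3 in the frame of tray between 0 and 0.01 m and x of housing4 in the frame of tray between -0.075 and 0.075 m and y of housing4 in the frame of tray between -0.075 and 0.075 m and z of housing4 in the frame of tray between 0 and 0.01 m and linear speed of each of housing1, housing2, housing3, housing4 below 0.02 m/s and angular speed of each of housing1, housing2, housing3, housing4 below 0.2 rad/s), for 0.2 s.
At the end, for the whole second after the job is handed in: every housing present stands upright (within 0.15 rad) and at rest on the tray floor, its centre within 75 mm of the tray's centre along both tray axes; the jaw is closed to within 3 mm; the lever is within 0.12 rad of locked (all of step 3 and value of joint jaw below 0.003 m and value of joint lever below 0.12 rad); the robot touches nothing.
It fails at once if the die is moved more than 30 mm or knocked over (distance of die from where it was at the start of the episode above 0.03 m or angle between die's own z axis and vertical above 0.6 rad).
It fails at once if the bush is moved more than 30 mm or knocked over (distance of bush from where it was at the start of the episode above 0.03 m or angle between bush's own z axis and vertical above 0.6 rad).
It fails at once if the pusher is moved more than 30 mm or knocked over (distance of pusher from where it was at the start of the episode above 0.03 m or angle between pusher's own z axis and vertical above 0.6 rad).
Of housing1, housing2, housing3, housing4 only 2 to 4 are there at a start; the rules pass over those that are not, and their reading is None.
At some moment in a run one of housing1, housing2, housing3, housing4 may be knocked a few centimetres aside while the robot is not near it.
Once in a run the grip may slacken for a moment while it holds something.
It also fails if it takes over 210 s, if anything falls off the work surface, if the arm or the gripper's body presses on something with over 40 N, if the wrist force passes 120 N, or if a joint passes its speed limit or range.

### The arm

A 7-joint arm with a two-finger parallel gripper is mounted at the origin on the work surface. World frame = base frame: x ahead of the robot, y to its left, z up, the work surface at z = 0. Lengths are in mm, angles in rad, forces in N, time in s.
With the tool pointing down it reaches from about 400 to 875 mm from the base axis. Payload 4.4 kg.
Tool frame: the origin (TCP) lies at the very end of the fingers, on their centre line; the grasp point (between the pads) lies ctrl.grip_depth behind it (ctrl.grip_depth is the distance from the TCP to the grasp point, in mm); z points along the fingers, y is the direction in which the jaws open and shut (so a half turn about z gives the same grasp; the last joint's range is limited). The gripper opens to 85 mm and grips with 20 to 120 N. Pads are 22 mm wide; open, the fingers measure 114 mm over their backs; the gripper's body (76 mm by 85 mm) begins 54 mm behind the grasp point. The pads swing forward as they close: fully open they stand 13 mm farther back than shut.
Start: joints at [1.115, 0.628, 0.038, 1.517, -0.027, 0.996, -0.02], TCP at [247.03, -601.244, 231.313] pointing down, gripper open.
Joint ranges: [-3.06, 3.06], [-0.37, 2.12], [-1.25, 1.32], [0.18, 2.47], [-1.1, 4.24], [0.23, 1.98], [-2.94, 2.94]. Speed limits (rad/s): [2.57, 2.57, 3.14, 3.14, 3.14, 3.14, 3.14].

### API

Orientations are given as [roll, pitch, yaw] about the fixed x, y, z axes, in that order (R = Rz(yaw) Ry(pitch) Rx(roll)).
In Python, from cell import ctrl gives the robot as it stands.
- The arm moves only by the tool servo_tool, never from a script. Its argument "commands" is one flat list of numbers, 5 for each row, row after row: the shift along the tool's x, y, z in units of 25 mm (1.0 is 25 mm), then the turn about the tool's z in units of 6 degrees (1.0 is 6 degrees), then the closure, from 0 (fully open) to 1 (shut). In form: [tx, ty, tz, twist, gripper, tx, ty, tz, twist, gripper, ...]. A call has 1 to 10 rows; each row is the pose to reach, as a shift and turn from the pose commanded when the call began, along the tool's axes at that moment; what a row does not reach only later rows make up. A row lasts 1/12 s, in which the tool goes at most 41.7 mm and 7.16 degrees, less where a joint would pass 70% of its speed; a pose out of reach is approached as far as the arm can. A call with a gripper value outside its range is refused whole. The fingers move at their own pace and stop on an object; the grip force is fixed at half the most. Time passes only in rows, so rows that repeat a pose let the fingers close. It gives the time, the measured TCP pose, the force and the opening at its end, in the units of the state.
- ctrl.read_state(): the state, without advancing time (a new reading comes with each control period).
- ctrl.get_image(name): name is "scene" or "top"; returns a dict with "img" (480x640x3 uint8, blue, green, red), "K" (3x3 intrinsics, pixels), "T" (4x4, takes a point from camera to world coordinates). Camera axes: x right, y down, z forward; pixel columns grow to the right and rows downward; lengths in mm; the calibration is good to about 2 mm. A picture is of the moment at which its call begins. There is no depth.
- ctrl.finish_job(): hands the job in, once; it reports no verdict.
The state is a dict: "clock": time; "qpos": joint angles; "qd": joint speeds; "tau": joint torques, N m; "eef_pos": TCP position; "tool_rot": TCP orientation; "force": force on the tool from outside, world axes, zero at the start; "torque": the same for the moment, N m; "width": finger opening in mm.
Only numpy, scipy, OpenCV 4.12 (cv2) and the standard library are available. Lean on these libraries where they do the work, as an engineer would, in place of code of your own. Each camera call takes 0.05 s, during which the arm holds its last target.

## Working session

There is one attempt and no reset: what is moved stays moved. The work goes in short steps, Python scripts to look and compute and a tool call to move; the robot and the scene stay as the last step left them, time stands still between calls to the robot, and variables do not carry over. Pictures are saved under pics/ and viewed, and the job is handed in when it is done.

Besides the shell and the picture viewer there is one more tool, called after "Call:" as name(argument=value, ...) on one line, values as JSON. servo_tool: Moves the arm, as the interface text tells. Its arguments: {"type":"object","properties":{"commands":{"type":"array","items":{"type":"number"}}},"required":["commands"]}

```bash
ls; mkdir -p pics; python3 - <<'E'
from cell import ctrl
import cv2,json
s=ctrl.read_state();print(s, ctrl.grip_depth)
for n in("scene","top"):
    d=ctrl.get_image(n);cv2.imwrite(f"pics/{n}0.png",d["img"]);print(n,d["K"],d["T"])
E
```

```text
pics
{'clock': 0.0, 'qpos': array([ 1.11523825,  0.6293732 ,  0.03845077,  1.51839541, -0.02699483,
        0.99630232, -0.01997792]), 'qd': array([-5.94003970e-04, -3.95247742e-04, -5.23610754e-05, -1.24695365e-03,
        1.33025532e-03,  7.04791129e-05,  5.30493670e-04]), 'tau': array([ 3.18841594e-04, -5.63392460e+01,  1.22644544e+00, -1.93443757e+01,
        1.10453193e-02,  1.05944794e-02, -1.38104397e-05]), 'eef_pos': array([ 246.75171574, -600.64615988,  230.36295657]), 'tool_rot': array([-3.13963305e+00,  3.74337200e-05,  3.89775255e-01]), 'force': array([0.13781652, 0.1204457 , 0.41818837]), 'torque': array([ 0.01092415, -0.03208282, -0.051661  ]), 'width': 85.59564025533834} 18.700000000000003
scene [[593.82395132   0.         321.23587393]
 [  0.         593.82395132 234.50943371]
 [  0.           0.           1.        ]] [[-7.17480783e-01  5.46254522e-01 -4.32235264e-01  1.04324793e+03]
 [ 6.96576010e-01  5.61053886e-01 -4.47214042e-01  3.90324973e+02]
 [-1.78541844e-03 -6.21952196e-01 -7.83053177e-01  7.71158629e+02]
 [ 0.00000000e+00  0.00000000e+00  0.00000000e+00  1.00000000e+00]]
top [[455.37390152   0.         316.46054825]
 [  0.         455.37390152 234.8513984 ]
 [  0.           0.           1.        ]] [[-1.36604312e-03 -9.98736771e-01  5.02294449e-02  6.27111109e+02]
 [-9.99673862e-01  2.64478132e-03  2.54002958e-02 -2.14368957e+01]
 [-2.55010553e-02 -5.01783652e-02 -9.98414657e-01  8.65622386e+02]
 [ 0.00000000e+00  0.00000000e+00  0.00000000e+00  1.00000000e+00]]
```

View pics/scene0.png

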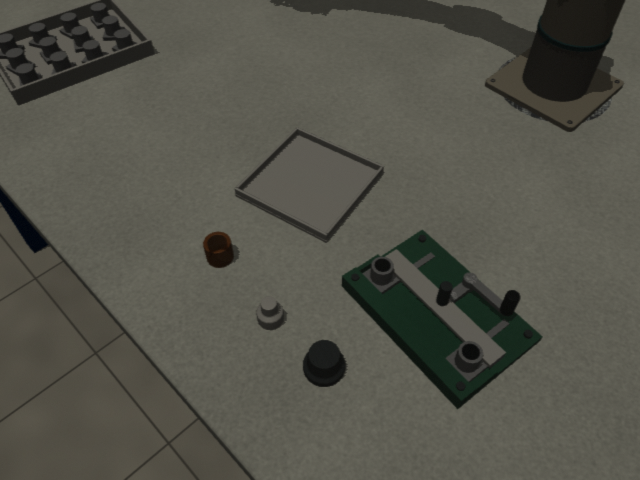

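View pics/top0.png

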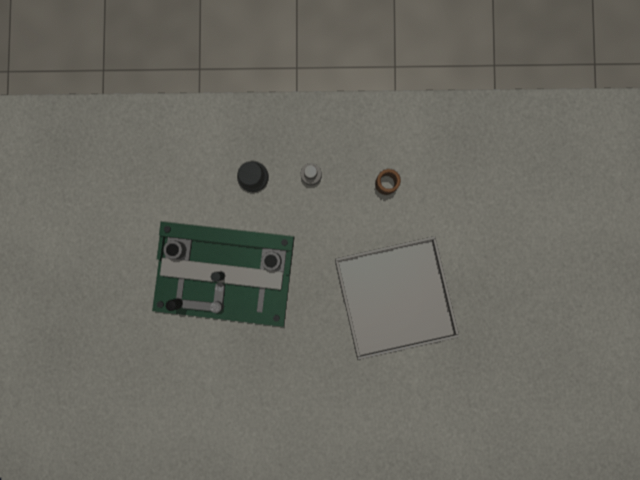

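The pictures show two housings, at top-view pixels (175,249) and (271,261). The post is near (218,276), the knob near (175,304) and the pivot near (217,308). The tray is centred near (396,298). The three bystanders stand along row 175. Next I'll measure these precisely.

```bash
cat > h.py <<'E'
import numpy as np,cv2
from cell import ctrl
def ray(d,p):
    v=d["T"][:3,:3]@(np.linalg.inv(d["K"])@np.array([p[0],p[1],1.]));return d["T"][:3,3],v
def onz(d,p,z):
    o,v=ray(d,p);return o+v*(z-o[2])/v[2]
def tri(d1,p1,d2,p2):
    A=[];b=[]
    for d,p in((d1,p1),(d2,p2)):
        o,v=ray(d,p);v=v/np.linalg.norm(v);P=np.eye(3)-np.outer(v,v);A.append(P);b.append(P@o)
    return np.linalg.lstsq(np.vstack(A),np.hstack(b),rcond=None)[0]
def proj(d,X):
    T=np.linalg.inv(d["T"]);c=T[:3,:3]@np.asarray(X,float)+T[:3,3];u=d["K"]@c;return u[:2]/u[2]
def big(img,x0,y0,x1,y1,f,name):
    c=cv2.resize(img[y0:y1,x0:x1],None,fx=f,fy=f,interpolation=cv2.INTER_CUBIC)
    cv2.imwrite(name,np.clip(c.astype(float)*1.8,0,255).astype(np.uint8))
E
python3 - <<'E'
from h import *
t=ctrl.get_image("top");s=ctrl.get_image("scene")
for n,d in(("top",t),("scene",s)):
    hsv=cv2.cvtColor(d["img"],cv2.COLOR_BGR2HSV)
    m=cv2.inRange(hsv,(60,90,20),(90,255,255));m=cv2.morphologyEx(m,cv2.MORPH_CLOSE,np.ones((25,25)))
    c=max(cv2.findContours(m,0,2)[0],key=cv2.contourArea);r=cv2.minAreaRect(c);print(n,"green",r)
    q=cv2.approxPolyDP(c,8,True)[:,0];print(q.tolist())
    for p in q: print(onz(d,p,12).round(1))
    if n=="top":
        b=cv2.boxPoints(r);P=np.array([onz(d,p,12)[:2] for p in b]);print("center",P.mean(0))
        # tray: bright
        g=cv2.cvtColor(d["img"],cv2.COLOR_BGR2GRAY);print(g[300,400],g[400,400])
        m2=cv2.inRange(g,int(g[300,400])-8,255);m2[:, :320]=0;m2[:230]=0
        m2=cv2.morphologyEx(m2,cv2.MORPH_OPEN,np.ones((5,5)))
        c=max(cv2.findContours(m2,0,2)[0],key=cv2.contourArea);r=cv2.minAreaRect(c);print("tray",r)
        P=np.array([onz(d,p,5)[:2] for p in cv2.boxPoints(r)]);print(P.round(1),P.mean(0),np.linalg.norm(np.diff(P,axis=0),axis=1))
big(t["img"],145,210,305,335,5,"pics/t1.png")
big(s["img"],330,220,550,410,3.6,"pics/s1.png")
E
```

```text
top green ((221.73794555664062, 273.6043701171875), (132.42906188964844, 88.06953430175781), 6.581944942474365)
[[161, 223], [153, 309], [282, 324], [292, 238]]
[693.3 295.2  12. ]
[531.3 307.8  12. ]
[504.   64.7  12. ]
[664.3  46.3  12. ]
center [598.03828336 178.98981445]
121 109
tray ((395.4955139160156, 297.6945495605469), (93.95700073242188, 94.9953842163086), 77.27564239501953)
[[ 618.4  -41.6]
 [ 657.5 -215.8]
 [ 487.  -251.6]
 [ 447.9  -79.5]] [ 552.69536037 -147.12814078] [178.47013973 174.24441991 176.49594114]
scene green ((438.50006103515625, 309.5000305175781), (182.43353271484375, 106.0660171508789), 45.0)
[[421, 231], [384, 255], [408, 258], [407, 283], [372, 285], [373, 258], [344, 282], [461, 400], [540, 336], [468, 291], [467, 271]]
[501.9  65.6  12. ]
[581.7  56.1  12. ]
[558.9  86.6  12. ]
[596.1 116.6  12. ]
[637.3  81.6  12. ]
[598.6  48.   12. ]
[664.   47.9  12. ]
[687.1 289.6  12. ]
[528.7 309.5  12. ]
[540.9 190.6  12. ]
[512.2 167.   12. ]
```

View pics/t1.png

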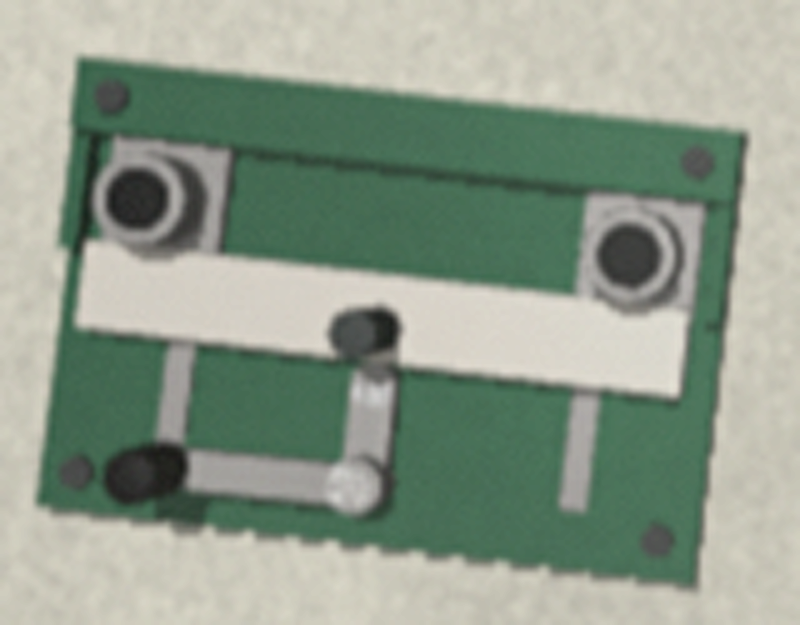

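View pics/s1.png

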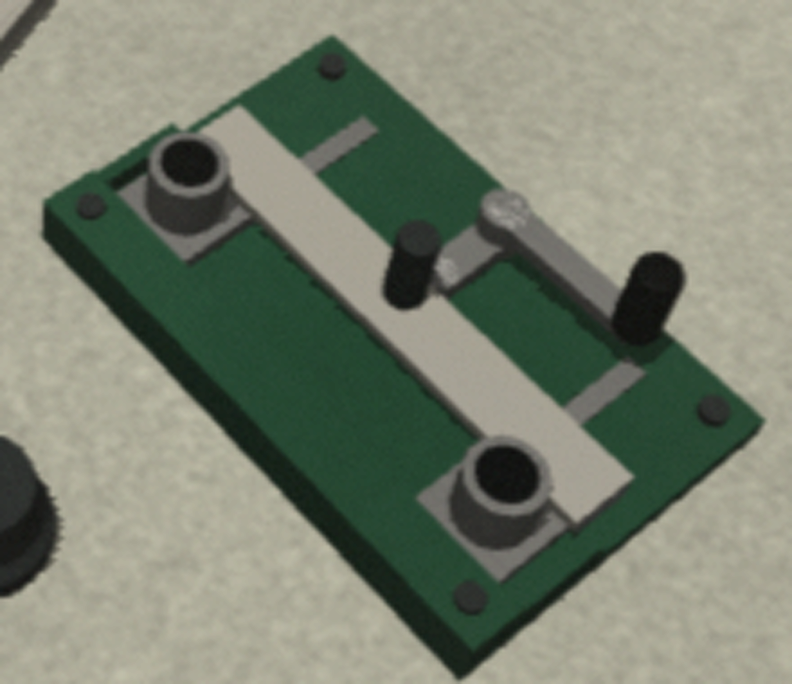

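```bash
python3 - <<'E'
from h import *
t=ctrl.get_image("top");s=ctrl.get_image("scene")
P={}
for n,a,b,z in [("post",(215.2,276.4),(446.1,286.7),69.5),("knob",(171,304.8),(512.5,295),76.5),("hA",(172.6,249.6),(469.7,351.1),50),("hB",(271.2,261.4),(382.8,264.4),50),("pivot",(216,307.2),(470,278.5),46)]:
    X=tri(t,a,s,b);P[n]=X;print(n,X.round(1),onz(t,a,z).round(1),onz(s,b,z).round(1))
v=P["knob"]-P["pivot"];print(np.linalg.norm(v[:2]),np.degrees(np.arctan2(v[1],v[0])))
v=P["hA"]-P["hB"];print(np.linalg.norm(v[:2]),np.degrees(np.arctan2(v[1],v[0]))-90)
E
```

```text
post [593.9 178.1  66.1] [594.7 176.5  69.5] [595.3 179.8  69.5]
knob [544.8 253.2  74.8] [545.9 251.5  76.5] [544.9 254.4  76.5]
hA [641.7 260.   49.2] [642.2 259.2  50. ] [641.6 260.6  50. ]
hB [619.6  81.8  49. ] [620.7  80.6  50. ] [619.1  83.3  50. ]
pivot [536.5 184.2  34.1] [538.5 180.3  46. ] [543.7 188.3  46. ]
69.5058876548139 83.1149844962681
179.52989320179978 -7.076639932175766
```

```bash
cat >> h.py <<'E'
def go(*tg):
    s=ctrl.read_state();p=s["eef_pos"];R=cv2.Rodrigues(np.zeros(3))[0]
    from scipy.spatial.transform import Rotation as Ro
    r=Ro.from_euler("xyz",s["tool_rot"]);M=r.as_matrix()
    print("at",p.round(1),np.degrees(s["tool_rot"]).round(1),"w",round(s["width"],1),"F",s["force"].round(1),"t",round(s["clock"],2),"q7",s["qpos"][6].round(2))
    for x,y,z,yaw in tg:
        d=M.T@(np.array([x,y,z])-p)/25
        dy=(yaw-np.degrees(s["tool_rot"][2])+180)%360-180
        print((x,y,z,yaw),"->",d.round(2).tolist(),round(-dy/6,2))
O=np.array([573.2,181.9]);YAW=-6.6
def cl(x,y):
    a=np.radians(YAW);return O+[x*np.cos(a)-y*np.sin(a),x*np.sin(a)+y*np.cos(a)]
E
python3 - <<'E'
from h import *
go((545,-100,200,83.4),(545,253,160,83.4))
print(cl(-35,0),cl(26,0),cl(-35,70))
E
```

```text
at [ 246.9 -601.1  231. ] [-180.     0.    22.3] w 85.5 F [ 0.   0.4 -0.3] t 0.3 q7 -0.02
(545, -100, 200, 83.4) -> [18.64, -14.01, 1.25] -10.18
(545, 253, 160, 83.4) -> [24.01, -27.07, 2.86] -10.18
[538.4319532  185.92280027] [599.02769191 178.91163409] [546.47755374 255.45889386]
```

Call:
servo_tool(commands=[18.64,-14,1.25,-5,0.3,18.64,-14,1.25,-10.2,0.7,18.64,-14,1.25,-10.2,0.7,18.64,-14,1.25,-10.2,0.7,18.64,-14,1.25,-10.2,0.7,18.64,-14,1.25,-10.2,0.7,18.64,-14,1.25,-10.2,0.7,18.64,-14,1.25,-10.2,0.7,18.64,-14,1.25,-10.2,0.7,18.64,-14,1.25,-10.2,0.7])

```text
clock: 1.13
eef_pos: [460.5, -242.1, 209.1]
tool_rot: [3.141, 0.0, 1.46]
force: [1.0, -1.1, -0.3]
width: 25.8
```

Call:
servo_tool(commands=[0,0,0,0,0.7,0,0,0,0,0.7,0,0,0,0,0.7,0,0,0,0,0.7,0,0,0,0,0.7,0,0,0,0,0.7,0,0,0,0,0.7,0,0,0,0,0.7])

```text
clock: 1.8
eef_pos: [459.5, -244.4, 209.0]
tool_rot: [3.142, 0.0, 1.457]
force: [-0.2, -0.7, 0.5]
width: 25.3
```

```bash
python3 - <<'E'
from h import *
go((545,253,130,83.4))
E
```

```text
at [ 459.5 -244.4  209. ] [180.    0.   83.5] w 25.3 F [-0.2 -0.7  0.5] t 1.8 q7 0.14
(545, 253, 130, 83.4) -> [20.15, 1.13, 3.16] 0.01
```

Call:
servo_tool(commands=[20.15,1.13,3.16,0,0.6,20.15,1.13,3.16,0,0.6,20.15,1.13,3.16,0,0.6,20.15,1.13,3.16,0,0.6,20.15,1.13,3.16,0,0.6,20.15,1.13,3.16,0,0.6,20.15,1.13,3.16,0,0.6,20.15,1.13,3.16,0,0.6,20.15,1.13,3.16,0,0.6,20.15,1.13,3.16,0,0.6])

```text
clock: 2.63
eef_pos: [529.2, 163.9, 144.3]
tool_rot: [3.141, 0.0, 1.458]
force: [0.5, 0.2, -0.0]
width: 34.0
```

```bash
python3 - <<'E'
from h import *
go((545,253,100,83.4),(545,253,48,83.4))
E
```

```text
at [529.2 163.9 144.3] [180.    0.   83.5] w 34.0 F [ 0.5  0.2 -0. ] t 2.63 q7 -0.66
(545, 253, 100, 83.4) -> [3.61, 0.23, 1.77] 0.02
(545, 253, 48, 83.4) -> [3.61, 0.22, 3.85] 0.02
```

Call:
servo_tool(commands=[3.6,0.23,1.0,0,0.6,3.6,0.23,1.0,0,0.6,3.6,0.23,1.0,0,0.6,3.6,0.23,1.0,0,0.6,3.6,0.23,1.0,0,0.6,3.6,0.23,1.0,0,0.6])

```text
clock: 3.13
eef_pos: [545.1, 248.6, 119.6]
tool_rot: [3.142, 0.002, 1.456]
force: [0.1, 0.6, 0.2]
width: 34.5
```

```bash
python3 - <<'E'
from h import *
go((545,253,48,83.4))
t=ctrl.get_image("scene");big(t["img"],330,180,570,360,3.3,"pics/s2.png")
E
```

```text
at [545.1 248.6 119.6] [1.80e+02 1.00e-01 8.34e+01] w 34.5 F [0.1 0.6 0.2] t 3.13 q7 -0.77
(545, 253, 48, 83.4) -> [0.18, -0.02, 2.86] 0.0
```

View pics/s2.png

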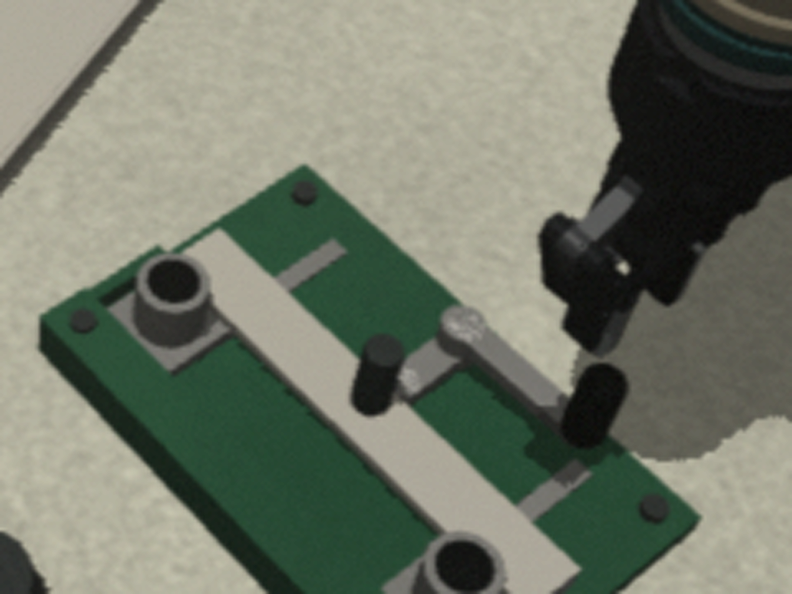

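The fingers hang above the knob (crop 595,400), one finger on either side of it. I'm descending now.

Call:
servo_tool(commands=[0.18,-0.02,0.8,0,0.6,0.18,-0.02,1.4,0,0.6,0.18,-0.02,2,0,0.6,0.18,-0.02,2.5,0,0.6,0.18,-0.02,2.85,0,0.6,0.18,-0.02,2.85,0,0.6,0.18,-0.02,2.85,0,0.6,0.18,-0.02,2.85,0,0.7,0.18,-0.02,2.85,0,0.7,0.18,-0.02,2.85,0,0.7])

```text
clock: 4.02
eef_pos: [545.4, 255.7, 49.1]
tool_rot: [3.14, -0.001, 1.458]
force: [-0.8, 0.2, 0.2]
width: 25.8
```

```bash
python3 - <<'E'
from h import *
P=cl(-35,0)
print(P)
L=[]
for a in (15,30,45):
    b=np.radians(83.4+a);L.append((P[0]+70*np.cos(b),P[1]+70*np.sin(b),48,83.4+a))
go(*L)
E
```

```text
[538.4319532  185.92280027]
at [545.4 255.7  49.1] [179.9  -0.   83.5] w 25.8 F [-0.8  0.2  0.2] t 4.02 q7 -0.81
(np.float64(528.2061412046173), np.float64(255.1718635746595), 48, 98.4) -> [-0.1, -0.68, 0.04] -2.48
(np.float64(510.6316008595515), np.float64(250.165624065129), 48, 113.4) -> [-0.38, -1.36, 0.04] -4.98
(np.float64(494.9516085845044), np.float64(240.7813422800591), 48, 128.4) -> [-0.82, -1.94, 0.04] -7.48
```

Call:
servo_tool(commands=[-0.02,-0.24,0,-0.83,0.7,-0.05,-0.49,0,-1.67,0.7,-0.1,-0.72,0,-2.5,0.7,-0.17,-0.96,0,-3.33,0.7,-0.26,-1.18,0,-4.17,0.7,-0.38,-1.4,0,-5,0.7,-0.51,-1.61,0,-5.83,0.7,-0.66,-1.8,0,-6.67,0.7,-0.82,-1.98,0,-7.5,0.7,-0.82,-1.98,0,-7.5,0.7])

```text
clock: 4.85
eef_pos: [493.4, 240.5, 48.9]
tool_rot: [3.141, -0.0, 2.245]
force: [-0.3, 0.5, -0.1]
width: 25.6
```

```bash
python3 - <<'E'
from h import *
P=cl(-35,0)
L=[]
for a in (45,55,65,75,85,92):
    b=np.radians(83.4+a);L.append((P[0]+70*np.cos(b),P[1]+70*np.sin(b),48,83.4+a))
go(*L)
E
```

```text
at [493.4 240.5  48.9] [179.9  -0.  128.7] w 25.6 F [-0.3  0.5 -0.1] t 4.85 q7 -0.31
(np.float64(494.9516085845044), np.float64(240.7813422800591), 48, 128.4) -> [-0.03, 0.06, 0.04] 0.04
(np.float64(486.08608686908894), np.float64(232.3976351529072), 48, 138.4) -> [-0.07, -0.43, 0.04] -1.62
(np.float64(478.81106781397284), np.float64(222.60181368515586), 48, 148.4) -> [-0.2, -0.9, 0.04] -3.29
(np.float64(473.34759919180857), np.float64(211.69151895517777), 48, 158.4) -> [-0.4, -1.35, 0.04] -4.96
(np.float64(469.8616857320321), np.float64(199.99825474746785), 48, 168.4) -> [-0.68, -1.75, 0.04] -6.62
(np.float64(468.65743171204883), np.float64(191.53672497027046), 48, 175.4) -> [-0.91, -2.0, 0.03] -7.79
```

Call:
servo_tool(commands=[-0.04,-0.22,0,-0.83,0.7,-0.08,-0.45,0,-1.67,0.7,-0.13,-0.67,0,-2.5,0.7,-0.2,-0.9,0,-3.33,0.7,-0.3,-1.13,0,-4.17,0.7,-0.4,-1.35,0,-5,0.7,-0.54,-1.57,0,-5.83,0.7,-0.68,-1.75,0,-6.67,0.7,-0.86,-1.95,0,-7.5,0.7,-0.93,-2.05,0,-8,0.7])

```text
clock: 5.68
eef_pos: [468.1, 190.9, 48.7]
tool_rot: [3.14, 0.001, 3.082]
force: [1.6, 1.7, 0.5]
width: 25.3
```

```bash
python3 - <<'E'
from h import *
t=ctrl.get_image("scene");big(t["img"],330,180,570,360,3.3,"pics/s3.png")
go()
E
```

```text
at [468.  190.2  48.6] [180.    0.  176.6] w 25.8 F [-0.8  1.1  0.7] t 5.73 q7 0.3
```

View pics/s3.png

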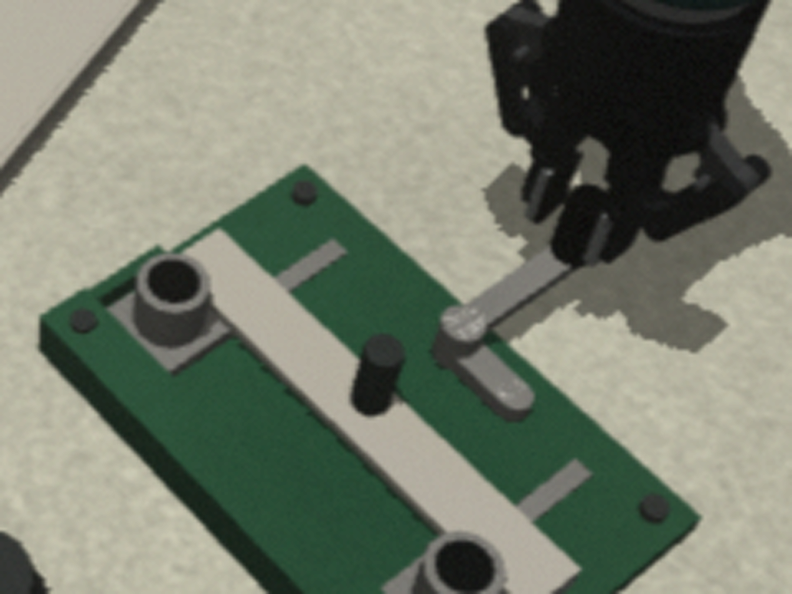

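The lever now points towards clamp -x with the knob still between the fingers, so it is free. I'll rise and go to the post.

Call:
servo_tool(commands=[0,0,0,0,0.6,0,0,-1.5,0,0.6,0,0,-3,0,0.6,0,0,-3,0,0.6,0,0,-3,0,0.6])

```text
clock: 6.15
eef_pos: [469.3, 191.2, 125.2]
tool_rot: [3.14, 0.004, 3.078]
force: [0.2, -0.6, -0.2]
width: 34.0
```

```bash
python3 - <<'E'
from h import *
go((594.5,178,122,83.4))
E
```

```text
at [469.3 191.2 125.2] [179.9   0.2 176.3] w 34.0 F [ 0.2 -0.6 -0.2] t 6.15 q7 0.42
(594.5, 178, 122, 83.4) -> [-5.03, -0.21, 0.15] 15.49
```

Call:
servo_tool(commands=[-2,-0.2,0.15,1.2,0.6,-4,-0.2,0.15,2.4,0.6,-5.03,-0.2,0.15,3.6,0.6,-5.03,-0.2,0.15,4.8,0.6,-5.03,-0.2,0.15,6,0.6,-5.03,-0.2,0.15,7.2,0.6,-5.03,-0.2,0.15,8.4,0.6,-5.03,-0.2,0.15,9.6,0.6,-5.03,-0.2,0.15,10.8,0.6,-5.03,-0.2,0.15,12,0.6])

```text
clock: 6.98
eef_pos: [592.2, 177.5, 118.3]
tool_rot: [-3.139, 0.001, 1.823]
force: [-0.7, 0.4, 0.9]
width: 33.8
```

Call:
servo_tool(commands=[0,0,0,1.2,0.6,0,0,0,2.4,0.6,0,0,0,3.5,0.6,0,0,0,3.5,0.6,0,0,0,3.5,0.6])

```text
clock: 7.4
eef_pos: [592.4, 177.8, 118.7]
tool_rot: [-3.141, 0.002, 1.467]
force: [-0.1, 0.1, -0.7]
width: 34.4
```

```bash
python3 - <<'E'
from h import *
t=ctrl.get_image("scene");big(t["img"],330,180,570,360,3.3,"pics/s4.png")
go((594.5,178,50,83.4))
E
```

```text
at [592.5 177.8 118.9] [-1.799e+02  1.000e-01  8.410e+01] w 34.2 F [ 0.5 -0.6 -0.3] t 7.45 q7 -0.66
(594.5, 178, 50, 83.4) -> [0.02, 0.08, 2.75] 0.11
```

View pics/s4.png

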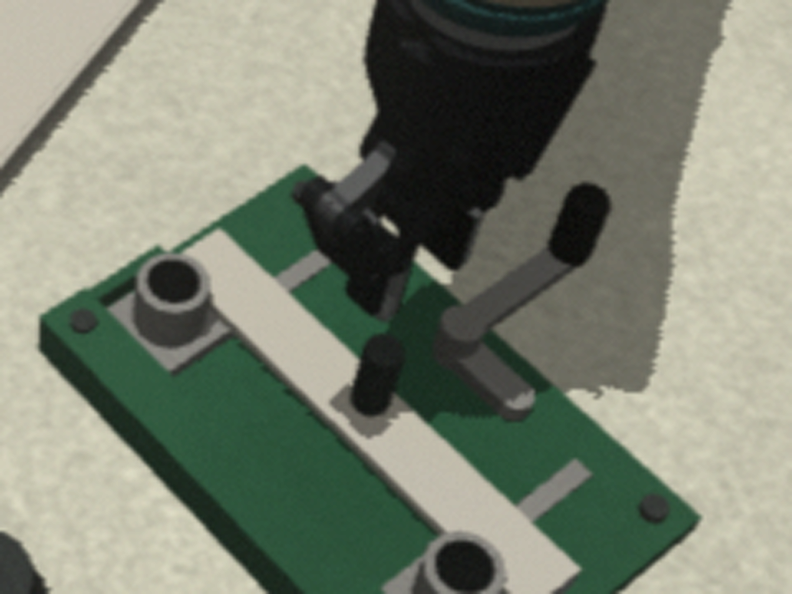

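Call:
servo_tool(commands=[0.02,0.08,0.9,0.1,0.6,0.02,0.08,1.8,0.1,0.6,0.02,0.08,2.4,0.1,0.6,0.02,0.08,2.75,0.1,0.6,0.02,0.08,2.75,0.1,0.6,0.02,0.08,2.75,0.1,0.6,0.02,0.08,2.75,0.1,0.75,0.02,0.08,2.75,0.1,0.75,0.02,0.08,2.75,0.1,0.75])

```text
clock: 8.2
eef_pos: [595.5, 178.5, 51.8]
tool_rot: [3.14, -0.001, 1.454]
force: [-0.5, 0.6, 1.0]
width: 21.6
```

Call:
servo_tool(commands=[0,-0.2,0,0,0.75,0,-0.4,0,0,0.75,0,-0.6,0,0,0.75,0,-0.8,0,0,0.75,0,-1,0,0,0.75,0,-1.1,0,0,0.75,0,-1.15,0,0,0.75,0,-1.15,0,0,0.75])

```text
clock: 8.87
eef_pos: [565.8, 181.8, 50.8]
tool_rot: [-3.141, 0.0, 1.455]
force: [2.2, -0.1, 1.1]
width: 21.1
```

Call:
servo_tool(commands=[0,-0.1,0,0,0.75,0,-0.2,0,0,0.75,0,-0.2,0,0,0.75,0,-0.2,0,0,0.75])

```text
clock: 9.2
eef_pos: [562.1, 182.2, 50.8]
tool_rot: [3.14, -0.001, 1.454]
force: [5.1, -0.0, -0.5]
width: 21.3
```

```bash
python3 - <<'E'
from h import *
t=ctrl.get_image("scene");big(t["img"],330,180,570,360,3.3,"pics/s5.png")
go()
E
```

```text
at [562.1 182.2  50.8] [179.9  -0.   83.3] w 21.3 F [ 4.8 -0.9 -0.5] t 9.25 q7 -0.73
```

View pics/s5.png

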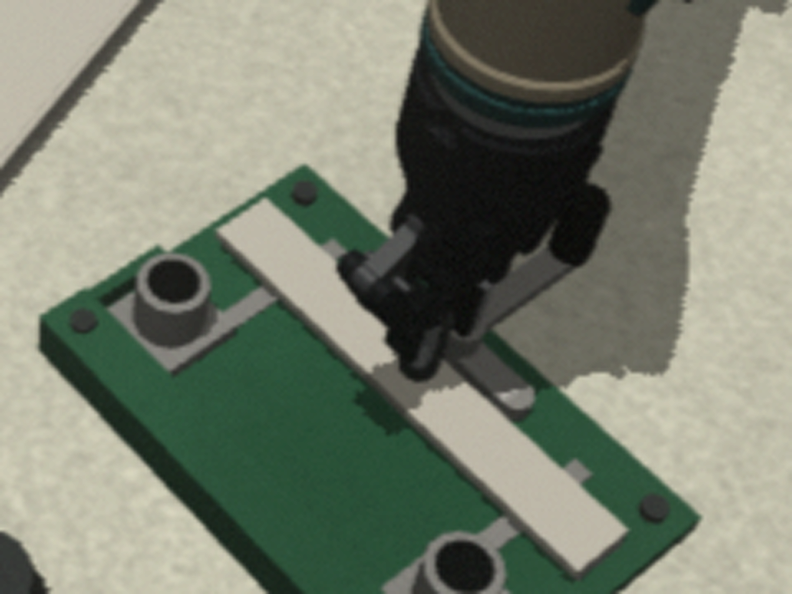

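Call:
servo_tool(commands=[0,-0.1,0,0,0.75,0,-0.15,0,0,0.75,0,-0.15,0,0,0.75])

```text
clock: 9.5
eef_pos: [561.9, 182.3, 50.9]
tool_rot: [3.134, -0.002, 1.453]
force: [11.5, -0.0, -7.2]
width: 21.4
```

Call:
servo_tool(commands=[0,0.15,0,0,0.6,0,0.15,0,0,0.6,0,0.15,0,0,0.6,0,0.15,-1.5,0,0.4,0,0.15,-3,0,0,0,0.15,-3.2,0,0,0,0.15,-3.2,0,0,0,0.15,-3.2,0,0])

```text
clock: 10.17
eef_pos: [560.4, 182.0, 130.6]
tool_rot: [-3.14, 0.001, 1.454]
force: [-0.6, 0.7, -0.1]
width: 85.1
```

```bash
python3 - <<'E'
from h import *
t=ctrl.get_image("top");big(t["img"],145,210,305,335,5,"pics/t6.png")
s=ctrl.get_image("scene");big(s["img"],330,180,570,410,2.6,"pics/s6.png")
go((620,82,110,173.4))
E
```

```text
at [560.  181.6 129.4] [-1.798e+02  1.000e-01  8.330e+01] w 85.4 F [ 0.3  0.2 -0.1] t 10.27 q7 -0.7
(620, 82, 110, 173.4) -> [-3.68, 2.85, 0.77] -15.01
```

View pics/t6.png

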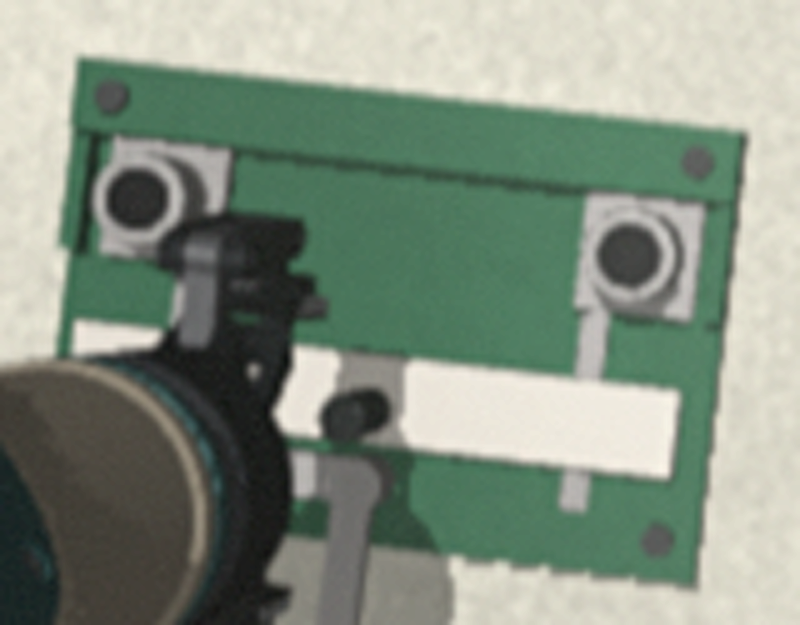

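View pics/s6.png

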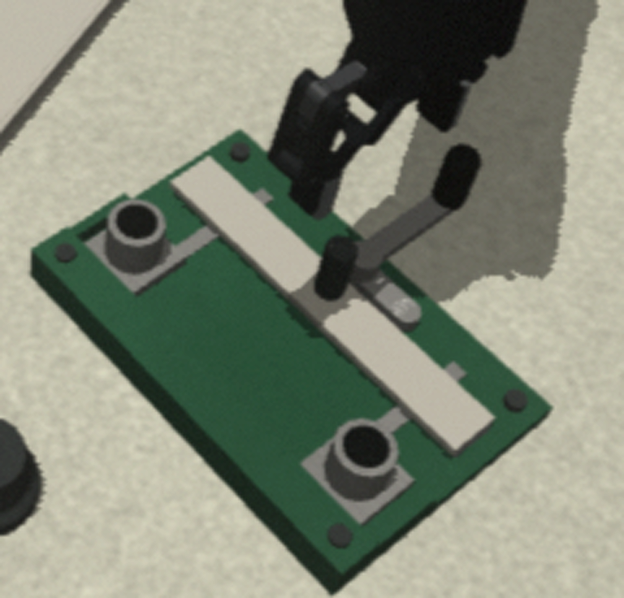

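Jaw is fully back, lever is free and both housings are in place. Moving to housing B at (620,82).

Call:
servo_tool(commands=[-1,0.8,0.3,-1.19,0,-2,1.6,0.7,-2.38,0,-3,2.4,0.7,-3.57,0,-3.68,2.85,0.7,-4.76,0,-3.68,2.85,0.7,-5.95,0,-3.68,2.85,0.7,-7.1,0,-3.68,2.85,0.7,-8.3,0,-3.68,2.85,0.7,-9.5,0,-3.68,2.85,0.7,-10.7,0,-3.68,2.85,0.7,-11.9,0])

```text
clock: 11.1
eef_pos: [620.2, 82.3, 111.4]
tool_rot: [-3.14, -0.003, 2.704]
force: [0.2, 0.2, -0.3]
width: 85.1
```

Call:
servo_tool(commands=[0,0,0,-1.19,0,0,0,0,-2.38,0,0,0,0,-3.1,0.2,0,0,0,-3.1,0.35,0,0,0,-3.1,0.35,0,0,0,-3.1,0.35])

```text
clock: 11.6
eef_pos: [620.9, 82.4, 112.4]
tool_rot: [-3.141, -0.002, 3.02]
force: [0.3, 0.0, -0.0]
width: 55.3
```

```bash
python3 - <<'E'
from h import *
t=ctrl.get_image("top");big(t["img"],145,210,305,335,5,"pics/t7.png")
s=ctrl.get_image("scene");big(s["img"],330,180,570,410,2.6,"pics/s7.png")
go((620,82,60,173.4),(620,82,27.5,173.4))
E
```

```text
at [621.3  82.5 112.9] [-180.    -0.   173.1] w 55.3 F [-0.7 -0.1 -0.7] t 11.7 q7 0.72
(620, 82, 60, 173.4) -> [0.05, -0.03, 2.12] -0.05
(620, 82, 27.5, 173.4) -> [0.05, -0.03, 3.42] -0.05
```

View pics/s7.png

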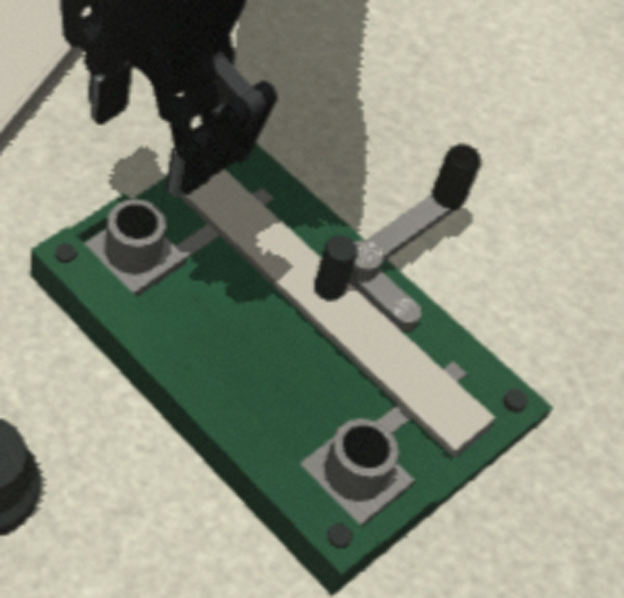

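Call:
servo_tool(commands=[0.05,-0.03,1,0,0.35,0.05,-0.03,2,0,0.35,0.05,-0.03,2.8,0,0.35,0.05,-0.03,3.2,0,0.35,0.05,-0.03,3.4,0,0.35,0.05,-0.03,3.4,0,0.35,0.05,-0.03,3.4,0,0.35])

```text
clock: 12.28
eef_pos: [620.8, 82.3, 29.1]
tool_rot: [3.141, 0.001, 3.022]
force: [-0.2, 0.2, -0.1]
width: 55.4
```

```bash
python3 - <<'E'
from h import *
s=ctrl.get_image("scene");big(s["img"],330,180,570,410,2.6,"pics/s8.png")
go((620,82,27.5,173.4))
E
```

```text
at [621.2  82.3  29.5] [1.800e+02 1.000e-01 1.732e+02] w 55.7 F [-0.4  0.  -0.5] t 12.33 q7 0.64
(620, 82, 27.5, 173.4) -> [0.04, -0.02, 0.08] -0.04
```

View pics/s8.png

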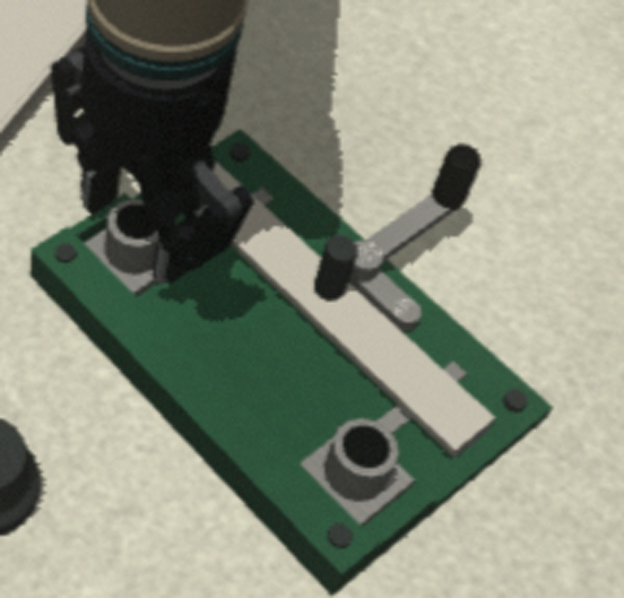

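Call:
servo_tool(commands=[0,0,0.08,0,0.5,0,0,0.08,0,0.8,0,0,0.08,0,0.8,0,0,0.08,0,0.8,0,0,0.08,0,0.8,0,0,0.08,0,0.8,0,0,0.08,0,0.8])

```text
clock: 12.92
eef_pos: [621.0, 82.0, 27.5]
tool_rot: [3.141, 0.002, 3.022]
force: [-0.7, -1.1, 6.6]
width: 32.2
```

Call:
servo_tool(commands=[0,0,-0.6,0,0.8,0,0,-1.5,0,0.8,0,0,-2.4,0,0.8,0,0,-2.6,0,0.8,0,0,-2.6,0,0.8,0,0,-2.6,0,0.8])

```text
clock: 13.42
eef_pos: [620.0, 81.4, 91.3]
tool_rot: [-3.141, 0.0, 3.022]
force: [0.1, 0.5, -0.2]
width: 32.1
```

```bash
python3 - <<'E'
from h import *
s=ctrl.get_image("scene");big(s["img"],200,80,570,410,1.8,"pics/s9.png")
go((575,-115,93,173.4))
t=ctrl.get_image("top")
print(onz(t,(396,298),5))
E
```

```text
at [619.5  81.2  90.6] [-1.799e+02 -1.000e-01  1.732e+02] w 32.3 F [-0.2  0.3 -1.2] t 13.47 q7 0.7
(575, -115, 93, 173.4) -> [0.83, -8.01, -0.09] -0.04
[ 551.68028774 -148.28911797    5.        ]
```

View pics/s9.png

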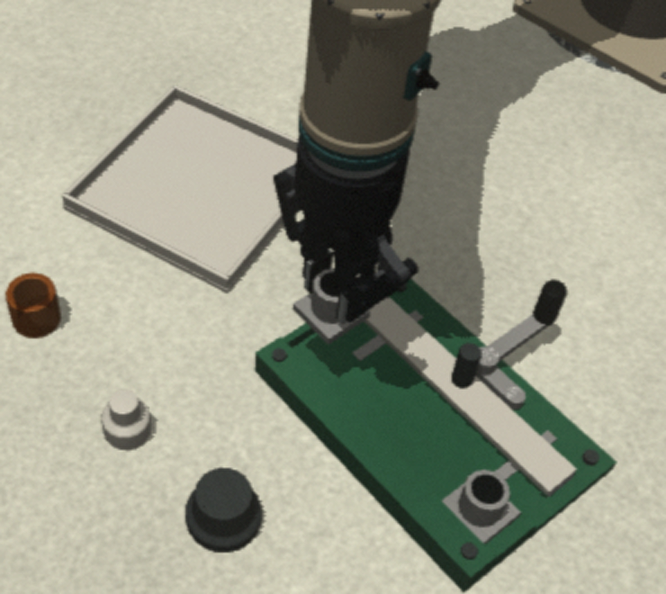

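```bash
python3 - <<'E'
from h import *
go((588,-147,85,173.2))
E
```

```text
at [619.3  81.3  90.2] [-1.799e+02 -1.000e-01  1.732e+02] w 32.2 F [-0.3  0.1 -0. ] t 13.52 q7 0.7
(588, -147, 85, 173.2) -> [0.16, -9.21, 0.22] -0.01
```

Call:
servo_tool(commands=[0.16,-1,0,0,0.8,0.16,-2.2,0,0,0.8,0.16,-3.4,0,0,0.8,0.16,-4.6,0,0,0.8,0.16,-5.8,0,0,0.8,0.16,-7,0,0,0.8,0.16,-8.2,0,0,0.8,0.16,-9,0,0,0.8,0.16,-9.2,0.2,0,0.8,0.16,-9.2,0.2,0,0.8])

```text
clock: 14.35
eef_pos: [587.1, -148.5, 84.2]
tool_rot: [-3.141, -0.003, 3.018]
force: [-0.0, 0.4, -0.5]
width: 32.1
```

```bash
python3 - <<'E'
from h import *
s=ctrl.get_image("scene");big(s["img"],200,80,570,410,1.8,"pics/s10.png")
go((588,-147,26,173.2),(588,-147,21,173.2))
E
```

```text
at [ 587.8 -145.9   84.9] [ 1.799e+02 -1.000e-01  1.731e+02] w 32.1 F [ 0.1  0.8 -0.6] t 14.4 q7 1.03
(588, -147, 26, 173.2) -> [-0.02, -0.05, 2.35] -0.02
(588, -147, 21, 173.2) -> [-0.02, -0.05, 2.55] -0.02
```

View pics/s10.png

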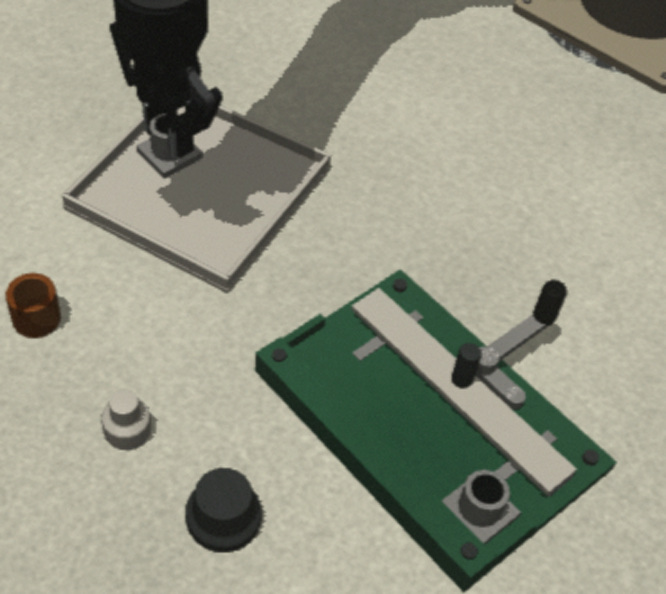

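Call:
servo_tool(commands=[0,-0.03,0.8,0,0.8,0,-0.03,1.6,0,0.8,0,-0.03,2.1,0,0.8,0,-0.03,2.4,0,0.8,0,-0.03,2.55,0,0.8,0,-0.03,2.55,0,0.8,0,-0.03,2.55,0,0.8])

```text
clock: 14.98
eef_pos: [589.3, -146.2, 23.0]
tool_rot: [3.141, 0.001, 3.023]
force: [0.5, 0.0, -0.5]
width: 32.2
```

Call:
servo_tool(commands=[0,0,0.05,0,0.8,0,0,0.1,0,0.8,0,0,0.1,0,0.8])

```text
clock: 15.23
eef_pos: [589.1, -147.0, 20.5]
tool_rot: [-3.141, 0.001, 3.022]
force: [-0.4, -0.1, -0.4]
width: 32.2
```

Call:
servo_tool(commands=[0,0,0,0,0.5,0,0,0,0,0.4,0,0,0,0,0.35,0,0,0,0,0.35,0,0,-1,0,0.35,0,0,-2.6,0,0.35,0,0,-3.2,0,0.35,0,0,-3.2,0,0.35,0,0,-3.2,0,0.35])

```text
clock: 15.98
eef_pos: [589.3, -147.1, 101.0]
tool_rot: [-3.141, 0.002, 3.022]
force: [0.6, 0.5, -0.0]
width: 55.3
```

```bash
python3 - <<'E'
from h import *
s=ctrl.get_image("scene");big(s["img"],200,80,570,410,1.8,"pics/s11.png")
X=onz(s,(469.7,351.1),50);print(X)
go((641.7,260,102,173.4))
E
```

```text
[641.61185026 260.60110532  50.        ]
at [ 588.3 -147.2   99.8] [-180.    -0.   173.1] w 55.5 F [ 0.3 -0.1 -0.2] t 16.03 q7 1.04
(641.7, 260, 102, 173.4) -> [-0.18, 16.42, -0.1] -0.04
```

View pics/s11.png

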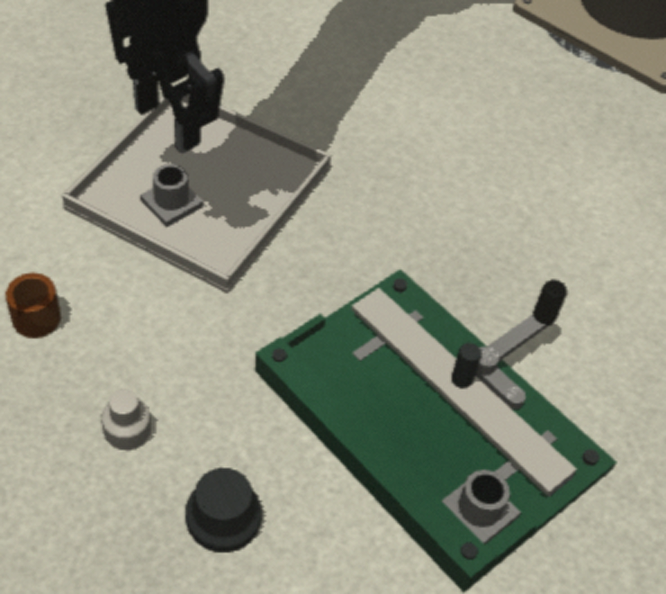

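Call:
servo_tool(commands=[-0.18,16.4,-0.1,0,0.35,-0.18,16.4,-0.1,0,0.35,-0.18,16.4,-0.1,0,0.35,-0.18,16.4,-0.1,0,0.35,-0.18,16.4,-0.1,0,0.35,-0.18,16.4,-0.1,0,0.35,-0.18,16.4,-0.1,0,0.35,-0.18,16.4,-0.1,0,0.35,-0.18,16.4,-0.1,0,0.35,-0.18,16.4,-0.1,0,0.35])

```text
clock: 16.87
eef_pos: [640.7, 263.0, 100.6]
tool_rot: [-3.141, -0.003, 3.024]
force: [-0.1, 0.6, -0.4]
width: 55.1
```

Call:
servo_tool(commands=[0,0,0,0,0.35,0,0,0,0,0.35,0,0,0,0,0.35])

```text
clock: 17.12
eef_pos: [641.2, 258.5, 100.6]
tool_rot: [-3.138, -0.002, 3.023]
force: [0.3, -0.2, -1.0]
width: 55.3
```

```bash
python3 - <<'E'
from h import *
s=ctrl.get_image("scene");big(s["img"],200,80,570,410,1.8,"pics/s12.png")
go((641.7,260,102,173.4),(641.7,260,27.5,173.4))
E
```

```text
at [641.7 257.3 100.9] [-1.798e+02 -1.000e-01  1.731e+02] w 55.5 F [-0.7  0.2  0.2] t 17.17 q7 0.54
(641.7, 260, 102, 173.4) -> [0.01, 0.11, -0.04] -0.05
(641.7, 260, 27.5, 173.4) -> [0.01, 0.12, 2.94] -0.05
```

View pics/s12.png

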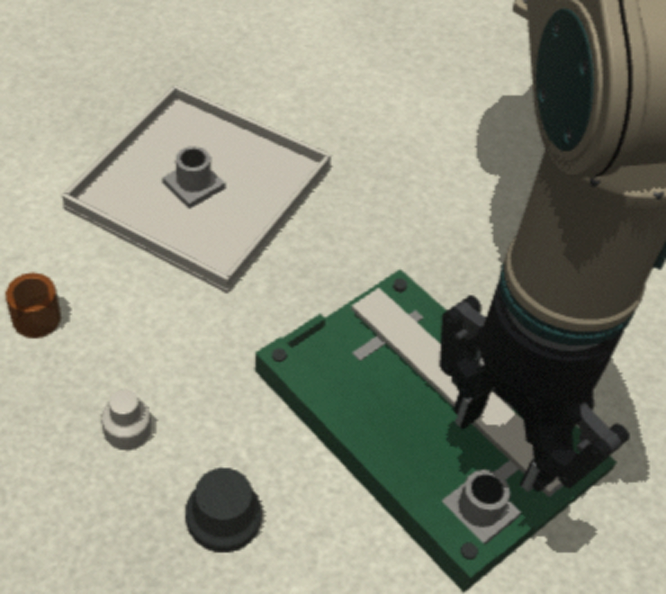

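The placed housing has been knocked: it moved from crop (170,190) to (193,175). It is still upright and inside the tray. I'll pick up the second one and then re-plan where to put it.

Call:
servo_tool(commands=[0,0.11,1,0,0.35,0,0.11,2,0,0.35,0,0.11,2.6,0,0.35,0,0.11,2.94,0,0.35,0,0.11,2.94,0,0.35,0,0.11,2.94,0,0.35,0,0.11,2.94,0,0.35])

```text
clock: 17.75
eef_pos: [643.3, 262.7, 30.3]
tool_rot: [3.14, 0.002, 3.022]
force: [0.5, 0.1, 0.6]
width: 55.3
```

```bash
python3 - <<'E'
from h import *
s=ctrl.get_image("scene");big(s["img"],330,180,570,410,2.6,"pics/s13.png")
t=ctrl.get_image("top");big(t["img"],320,225,470,370,4,"pics/t13.png")
go((641.7,260,27.5,173.4))
E
```

```text
at [643.3 262.9  30.5] [1.799e+02 1.000e-01 1.731e+02] w 55.5 F [-0.6  0.5  0.5] t 17.85 q7 0.49
(641.7, 260, 27.5, 173.4) -> [0.05, -0.12, 0.12] -0.04
```

View pics/s13.png

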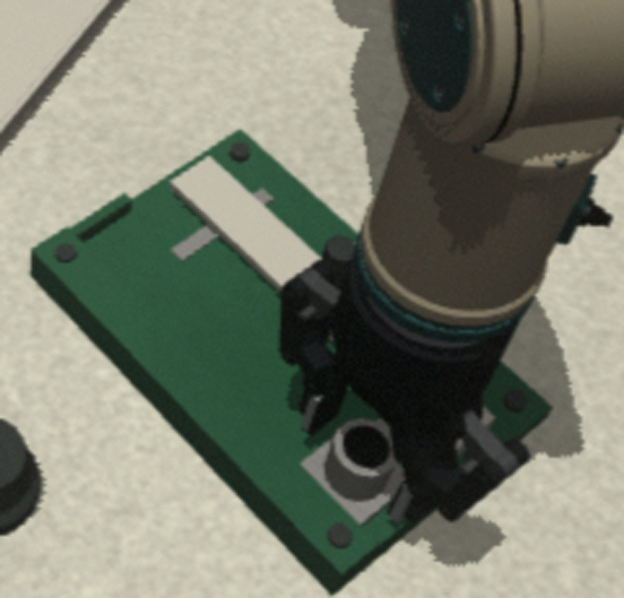

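View pics/t13.png

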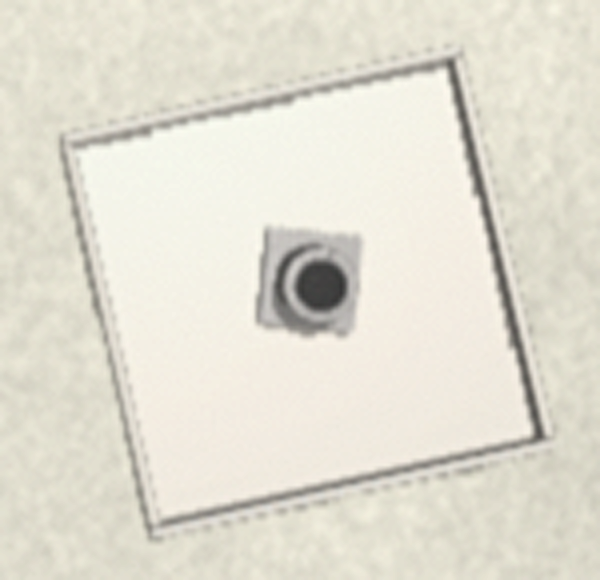

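Call:
servo_tool(commands=[0.05,-0.1,0.12,0,0.35,0.05,-0.1,0.12,0,0.5,0.05,-0.1,0.12,0,0.8,0.05,-0.1,0.12,0,0.8,0.05,-0.1,0.12,0,0.8,0.05,-0.1,0.12,0,0.8,0.05,-0.1,0.12,0,0.8,0.05,-0.1,0.12,0,0.8])

```text
clock: 18.52
eef_pos: [641.1, 260.2, 26.6]
tool_rot: [3.142, 0.001, 3.022]
force: [-1.0, -1.1, 5.8]
width: 31.7
```

Call:
servo_tool(commands=[0,0,-0.6,0,0.8,0,0,-1.5,0,0.8,0,0,-2.4,0,0.8,0,0,-3,0,0.8,0,0,-3,0,0.8,0,0,-3,0,0.8])

```text
clock: 19.02
eef_pos: [641.2, 260.3, 101.8]
tool_rot: [3.141, 0.001, 3.022]
force: [-0.2, -1.0, -1.9]
width: 32.4
```

```bash
python3 - <<'E'
from h import *
s=ctrl.get_image("scene");big(s["img"],200,80,570,410,1.8,"pics/s14.png")
t=ctrl.get_image("top");print("B",onz(t,(400.2,296.5),43), onz(s,(307.2,167),43))
go((500,-160,100,192.7))
E
```

```text
B [ 557.68536553 -150.19717143   43.        ] [ 555.24412947 -148.87814043   43.        ]
at [640.1 259.3  99.7] [-1.799e+02 -1.000e-01  1.732e+02] w 32.5 F [-0.7  0.3 -2.1] t 19.12 q7 0.54
(500, -160, 100, 192.7) -> [3.57, -17.32, 0.02] -3.26
```

View pics/s14.png

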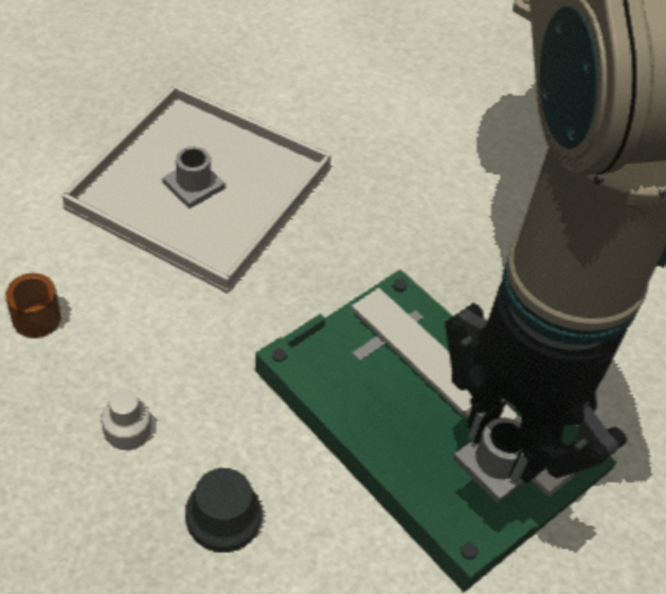

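Call:
servo_tool(commands=[0.2,-1,0,0,0.8,0.45,-2.2,0,0,0.8,0.7,-3.4,0,0,0.8,0.95,-4.6,0,-0.4,0.8,1.2,-5.8,0,-0.8,0.8,1.44,-7,0,-1.2,0.8,1.7,-8.2,0,-1.6,0.8,1.94,-9.4,0,-2,0.8,2.18,-10.6,0,-2.4,0.8,2.43,-11.8,0,-2.8,0.8])

```text
clock: 19.95
eef_pos: [543.8, -27.0, 99.7]
tool_rot: [3.141, -0.002, -2.965]
force: [0.4, -0.9, -1.9]
width: 32.3
```

```bash
python3 - <<'E'
from h import *
go((500,-160,85,192.7))
E
```

```text
at [543.8 -27.   99.7] [ 1.800e+02 -1.000e-01 -1.699e+02] w 32.3 F [ 0.4 -0.9 -1.9] t 19.95 q7 1.03
(500, -160, 85, 192.7) -> [2.66, -4.93, 0.59] -0.43
```

Call:
servo_tool(commands=[0.6,-1.1,0,-0.4,0.8,1.2,-2.3,0,-0.4,0.8,1.8,-3.5,0.2,-0.4,0.8,2.4,-4.4,0.4,-0.4,0.8,2.6,-4.6,0.6,-0.4,0.8,2.6,-4.6,0.6,-0.4,0.8,2.6,-4.6,0.6,-0.4,0.8,2.6,-4.6,0.6,-0.4,0.8])

```text
clock: 20.62
eef_pos: [502.1, -147.9, 86.1]
tool_rot: [3.14, 0.001, -2.924]
force: [0.3, -0.4, -1.0]
width: 32.1
```

```bash
python3 - <<'E'
from h import *
s=ctrl.get_image("scene");big(s["img"],200,80,570,410,1.8,"pics/s15.png")
go((500,-160,21,192.7))
E
```

```text
at [ 502.3 -147.8   86.3] [ 1.799e+02  1.000e-01 -1.675e+02] w 32.6 F [-0.9 -0.6 -1.5] t 20.67 q7 1.24
(500, -160, 21, 192.7) -> [0.2, -0.46, 2.61] -0.03
```

View pics/s15.png

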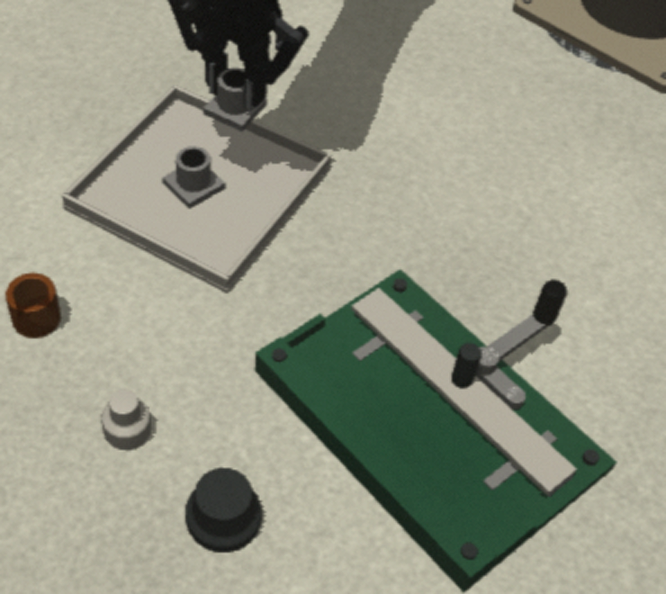

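Call:
servo_tool(commands=[0.2,-0.46,0.2,0,0.8,0.2,-0.46,1,0,0.8,0.2,-0.46,1.8,0,0.8,0.2,-0.46,2.2,0,0.8,0.2,-0.46,2.45,0,0.8,0.2,-0.46,2.6,0,0.8,0.2,-0.46,2.6,0,0.8,0.2,-0.46,2.6,0,0.8])

```text
clock: 21.33
eef_pos: [499.4, -162.1, 21.5]
tool_rot: [-3.141, 0.001, -2.925]
force: [-0.4, -0.3, -1.8]
width: 32.1
```

Call:
servo_tool(commands=[0,0,0.04,0,0.8,0,0,0.07,0,0.8,0,0,0.07,0,0.8])

```text
clock: 21.58
eef_pos: [499.1, -162.5, 19.7]
tool_rot: [-3.141, 0.001, -2.926]
force: [-0.6, -0.5, -1.4]
width: 32.2
```

Call:
servo_tool(commands=[0,0,0,0,0.5,0,0,0,0,0.4,0,0,0,0,0.35,0,0,0,0,0.35,0,0,-1,0,0.35,0,0,-2.6,0,0.35,0,0,-3.6,0,0.35,0,0,-3.6,0,0.35,0,0,-3.6,0,0.35])

```text
clock: 22.33
eef_pos: [499.8, -162.7, 110.7]
tool_rot: [-3.14, 0.003, -2.926]
force: [-0.5, -0.5, 0.8]
width: 55.7
```

```bash
python3 - <<'E'
from h import *
s=ctrl.get_image("scene");big(s["img"],200,80,570,410,1.8,"pics/s16.png")
go((566,176,130,83.4))
E
```

```text
at [ 498.7 -162.7  109.5] [-180.     0.  -167.7] w 55.5 F [-0.1 -0.1 -1.2] t 22.38 q7 1.3
(566, 176, 130, 83.4) -> [-5.52, 12.66, -0.83] 18.16
```

View pics/s16.png

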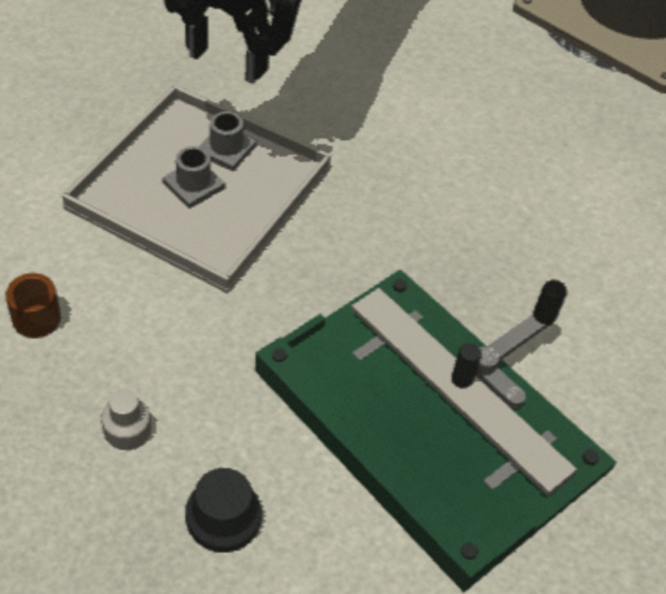

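Call:
servo_tool(commands=[-0.6,1.3,-0.8,1,0.6,-1.1,2.6,-0.8,2.1,0.6,-1.7,3.9,-0.8,3.2,0.6,-2.3,5.2,-0.8,4.3,0.6,-2.8,6.5,-0.8,5.4,0.6,-3.4,7.8,-0.8,6.5,0.6,-4,9.1,-0.8,7.6,0.6,-4.5,10.4,-0.8,8.7,0.6,-5.1,11.7,-0.8,9.8,0.6,-5.5,12.6,-0.8,10.9,0.6])

```text
clock: 23.22
eef_pos: [565.0, 178.8, 127.9]
tool_rot: [-3.141, -0.002, 2.213]
force: [0.5, 0.6, -0.7]
width: 34.3
```

Call:
servo_tool(commands=[0,0,0,1.15,0.6,0,0,0,2.3,0.6,0,0,0,3.45,0.6,0,0,0,4.6,0.6,0,0,0,5.75,0.6,0,0,0,6.9,0.6,0,0,0,7.2,0.6,0,0,0,7.2,0.6])

```text
clock: 23.88
eef_pos: [565.0, 174.5, 128.1]
tool_rot: [-3.14, 0.002, 1.464]
force: [0.2, 0.3, -0.3]
width: 34.1
```

```bash
python3 - <<'E'
from h import *
s=ctrl.get_image("scene");big(s["img"],330,180,570,410,2.6,"pics/s17.png")
go((564,181.5,115,83.4),(564,181.5,50,83.4))
E
```

```text
at [565.1 174.6 128.3] [-1.799e+02  1.000e-01  8.390e+01] w 34.2 F [ 0.6 -0.7 -0.3] t 23.93 q7 -0.68
(564, 181.5, 115, 83.4) -> [0.27, -0.07, 0.53] 0.09
(564, 181.5, 50, 83.4) -> [0.27, -0.07, 3.13] 0.09
```

View pics/s17.png

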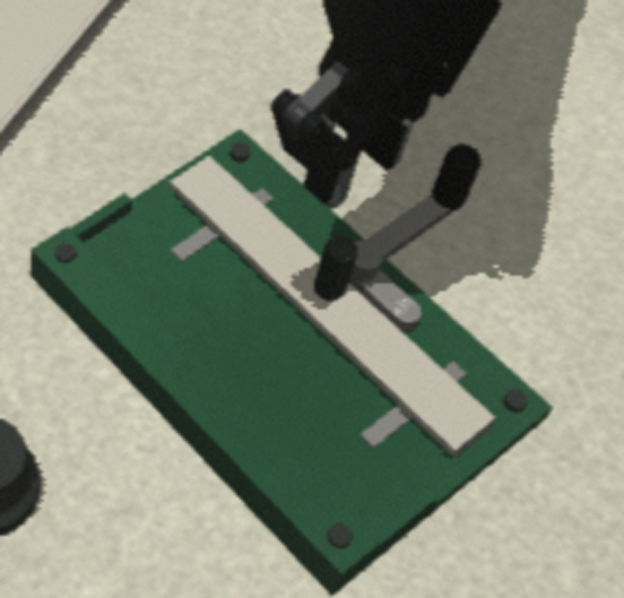

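Call:
servo_tool(commands=[0.27,-0.07,0.8,0,0.6,0.27,-0.07,1.6,0,0.6,0.27,-0.07,2.4,0,0.6,0.27,-0.07,2.9,0,0.6,0.27,-0.07,3.1,0,0.6,0.27,-0.07,3.1,0,0.6,0.27,-0.07,3.1,0,0.75,0.27,-0.07,3.1,0,0.75,0.27,-0.07,3.1,0,0.75])

```text
clock: 24.68
eef_pos: [565.6, 181.9, 52.9]
tool_rot: [3.14, -0.001, 1.462]
force: [0.8, 0.1, -0.3]
width: 21.2
```

Call:
servo_tool(commands=[0,0.2,0,0,0.75,0,0.4,0,0,0.75,0,0.6,0,0,0.75,0,0.8,0,0,0.75,0,1,0,0,0.75,0,1.1,0,0,0.75,0,1.2,0,0,0.75,0,1.2,0,0,0.75])

```text
clock: 25.35
eef_pos: [595.4, 178.3, 51.7]
tool_rot: [3.141, -0.0, 1.462]
force: [-0.8, 0.1, -0.3]
width: 21.5
```

Call:
servo_tool(commands=[0,0.1,0,0,0.75,0,0.15,0,0,0.75,0,0.15,0,0,0.75])

```text
clock: 25.6
eef_pos: [595.7, 178.3, 51.5]
tool_rot: [-3.137, 0.001, 1.462]
force: [-6.7, 0.9, 5.2]
width: 21.3
```

The jaw stopped at its closed end after about 30 mm of travel, with the force rising. Now the lever.

Call:
servo_tool(commands=[0,-0.12,0,0,0.6,0,-0.12,0,0,0.6,0,-0.12,0,0,0.6,0,-0.12,-1.5,0,0.6,0,-0.12,-3,0,0.6,0,-0.12,-3,0,0.6,0,-0.12,-3,0,0.6])

```text
clock: 26.18
eef_pos: [597.9, 178.8, 129.5]
tool_rot: [3.135, -0.002, 1.461]
force: [-0.7, -0.3, 0.1]
width: 34.1
```

```bash
python3 - <<'E'
from h import *
go((469,191.5,128,175))
E
```

```text
at [597.9 178.8 129.5] [ 1.796e+02 -1.000e-01  8.370e+01] w 34.1 F [-0.7 -0.3  0.1] t 26.18 q7 -0.66
(469, 191.5, 128, 175) -> [-0.06, -5.18, 0.03] -15.21
```

Call:
servo_tool(commands=[0,-1.2,0,-1.19,0.6,0,-2.4,0,-2.38,0.6,0,-3.6,0,-3.57,0.6,-0.06,-4.8,0,-4.76,0.6,-0.06,-5.15,0,-5.95,0.6,-0.06,-5.15,0,-7.1,0.6,-0.06,-5.15,0,-8.3,0.6,-0.06,-5.15,0,-9.5,0.6,-0.06,-5.15,0,-10.7,0.6,-0.06,-5.15,0,-11.9,0.6])

```text
clock: 27.02
eef_pos: [467.0, 190.5, 126.0]
tool_rot: [-3.141, -0.001, 2.711]
force: [0.0, -0.6, -1.0]
width: 34.0
```

Call:
servo_tool(commands=[0,0,0,-1.15,0.6,0,0,0,-2.3,0.6,0,0,0,-3.3,0.6,0,0,0,-3.3,0.6,0,0,0,-3.3,0.6])

```text
clock: 27.43
eef_pos: [466.9, 190.5, 126.0]
tool_rot: [-3.142, -0.001, 3.048]
force: [0.7, -0.3, 0.1]
width: 34.3
```

```bash
python3 - <<'E'
from h import *
s=ctrl.get_image("scene");big(s["img"],330,150,570,380,2.6,"pics/s18.png")
go((469,191.5,115,175),(469,191.5,48,175))
E
```

```text
at [467.  190.6 126.2] [-1.800e+02 -1.000e-01  1.746e+02] w 34.1 F [ 0.4  0.4 -0.2] t 27.48 q7 0.38
(469, 191.5, 115, 175) -> [-0.08, 0.05, 0.45] -0.06
(469, 191.5, 48, 175) -> [-0.08, 0.05, 3.13] -0.06
```

View pics/s18.png

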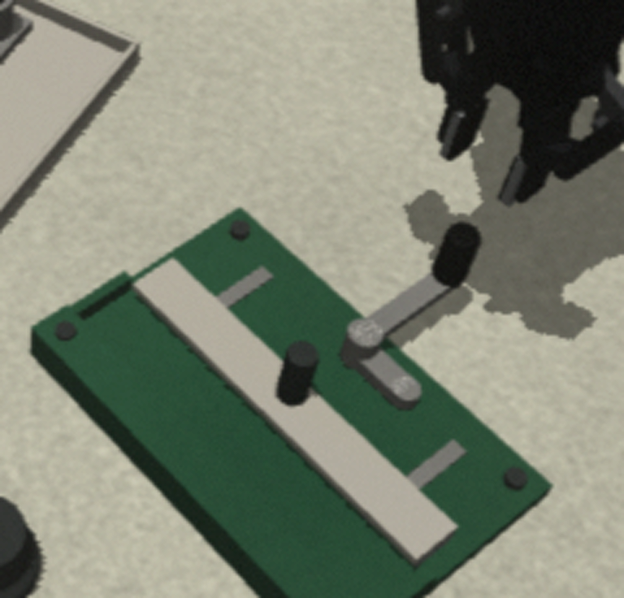

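Jaw closed, knob under the open fingers. I'll descend and swing it back.

Call:
servo_tool(commands=[-0.08,0.05,0.8,0,0.6,-0.08,0.05,1.6,0,0.6,-0.08,0.05,2.4,0,0.6,-0.08,0.05,2.9,0,0.6,-0.08,0.05,3.1,0,0.6,-0.08,0.05,3.1,0,0.6,-0.08,0.05,3.1,0,0.7,-0.08,0.05,3.1,0,0.7,-0.08,0.05,3.1,0,0.7])

```text
clock: 28.23
eef_pos: [469.9, 192.3, 50.2]
tool_rot: [3.141, 0.002, 3.051]
force: [0.9, -0.4, 0.2]
width: 25.5
```

```bash
python3 - <<'E'
from h import *
P=cl(-35,0)
L=[]
for yaw in (169,163,157,151,145,139,133,127):
    b=np.radians(yaw);L.append((P[0]+70*np.cos(b),P[1]+70*np.sin(b),49,yaw))
go(*L)
E
```

```text
at [469.9 192.3  50.2] [1.800e+02 1.000e-01 1.748e+02] w 25.5 F [ 0.9 -0.4  0.2] t 28.23 q7 0.26
(np.float64(469.7180503626497), np.float64(199.27942994360848), 49, 169) -> [0.03, 0.28, 0.05] 0.96
(np.float64(471.49062028657363), np.float64(206.3888195978419), 49, 163) -> [-0.01, 0.57, 0.05] 1.96
(np.float64(473.99661346231534), np.float64(213.27397926149948), 49, 157) -> [-0.09, 0.85, 0.05] 2.96
(np.float64(477.20857370422846), np.float64(219.85947368449393), 49, 151) -> [-0.19, 1.13, 0.05] 3.96
(np.float64(481.0913101037567), np.float64(226.07315081182355), 49, 145) -> [-0.32, 1.39, 0.05] 4.96
(np.float64(485.6022825883921), np.float64(231.84693229658583), 49, 139) -> [-0.48, 1.63, 0.05] 5.96
(np.float64(490.69206799961125), np.float64(237.11755938059227), 49, 133) -> [-0.67, 1.86, 0.05] 6.96
(np.float64(496.30490158334277), np.float64(241.8272859705608), 49, 127) -> [-0.87, 2.07, 0.05] 7.96
```

Call:
servo_tool(commands=[0.03,0.28,0.03,0.96,0.7,-0.01,0.57,0.03,1.96,0.7,-0.09,0.85,0.03,2.96,0.7,-0.19,1.13,0.03,3.96,0.7,-0.32,1.39,0.03,4.96,0.7,-0.48,1.63,0.03,5.96,0.7,-0.67,1.86,0.03,6.96,0.7,-0.87,2.07,0.03,7.96,0.7,-0.87,2.07,0.03,7.96,0.7])

```text
clock: 28.98
eef_pos: [496.7, 242.2, 49.3]
tool_rot: [3.14, 0.001, 2.215]
force: [0.1, 1.0, -0.2]
width: 25.7
```

```bash
python3 - <<'E'
from h import *
P=cl(-35,0)
L=[]
for yaw in (121,115,109,103,97,91,85,82,80):
    b=np.radians(yaw);L.append((P[0]+70*np.cos(b),P[1]+70*np.sin(b),49,yaw))
go(*L)
E
```

```text
at [496.7 242.2  49.3] [179.9   0.  126.9] w 25.7 F [ 0.1  1.  -0.2] t 28.98 q7 -0.35
(np.float64(502.37928796028234), np.float64(245.9245113163982), 49, 121) -> [-0.02, 0.27, 0.01] 0.98
(np.float64(508.8486748821372), np.float64(249.36434535981584), 49, 115) -> [-0.06, 0.56, 0.01] 1.98
(np.float64(515.6421823919852), np.float64(252.1091005592025), 49, 109) -> [-0.14, 0.84, 0.01] 2.98
(np.float64(522.6853793999156), np.float64(254.1287048022168), 49, 103) -> [-0.24, 1.12, 0.01] 3.98
(np.float64(529.9010991656259), np.float64(255.4010308821429), 49, 97) -> [-0.38, 1.38, 0.01] 4.98
(np.float64(537.2102847533763), np.float64(255.9121389281977), 49, 91) -> [-0.54, 1.63, 0.01] 5.98
(np.float64(544.5328551963222), np.float64(255.65642913367253), 49, 85) -> [-0.72, 1.85, 0.01] 6.98
(np.float64(548.1740702711908), np.float64(255.24156507916024), 49, 82) -> [-0.82, 1.96, 0.01] 7.48
(np.float64(550.5873256406713), np.float64(254.8593429781049), 49, 80) -> [-0.89, 2.03, 0.01] 7.81
```

Call:
servo_tool(commands=[-0.02,0.27,0,0.98,0.7,-0.06,0.56,0,1.98,0.7,-0.14,0.84,0,2.98,0.7,-0.24,1.12,0,3.98,0.7,-0.38,1.38,0,4.98,0.7,-0.54,1.63,0,5.98,0.7,-0.72,1.85,0,6.98,0.7,-0.72,1.85,0,6.98,0.7,-0.75,1.93,0,7.2,0.7,-0.75,1.93,0,7.2,0.7])

```text
clock: 29.82
eef_pos: [545.0, 255.6, 48.7]
tool_rot: [-3.141, 0.0, 1.466]
force: [0.1, -0.3, 0.4]
width: 25.6
```

Call:
servo_tool(commands=[0,0.05,0,0,0.7,0,0.1,0,0,0.7,0,0.1,0,0,0.7,0,0.1,0,0,0.7])

```text
clock: 30.15
eef_pos: [547.8, 255.6, 48.7]
tool_rot: [-3.142, -0.001, 1.464]
force: [-1.0, 1.1, 1.2]
width: 25.6
```

Call:
servo_tool(commands=[0,0.05,0,0,0.7,0,0.1,0,0,0.7,0,0.1,0,0,0.7,0,0.1,0,0,0.7])

```text
clock: 30.48
eef_pos: [548.4, 255.7, 48.5]
tool_rot: [-3.138, 0.001, 1.465]
force: [-4.8, 0.9, 4.0]
width: 25.5
```

Call:
servo_tool(commands=[0,0.05,0,0,0.7,0,0.1,0,0,0.7,0,0.1,0,0,0.7,0,0.1,0,0,0.7])

```text
clock: 30.82
eef_pos: [548.5, 255.7, 48.4]
tool_rot: [-3.134, 0.002, 1.465]
force: [-10.9, 1.1, 7.5]
width: 25.5
```

The lever is hard against its locked stop: the force climbs and there is no motion. I'll back off and clear the scene.

Call:
servo_tool(commands=[0,-0.27,0,0,0.6,0,-0.27,0,0,0.6,0,-0.27,0,0,0.6,0,-0.27,-1.5,0,0.6,0,-0.27,-3,0,0.6,0,-0.27,-4.5,0,0.6,0,-0.27,-6,0,0.6,0,-4,-6,0,0.6,0,-5,-6,0,0.6,0,-5,-6,0,0.6])

```text
clock: 31.65
eef_pos: [427.8, 268.2, 199.5]
tool_rot: [3.14, -0.002, 1.462]
force: [-1.1, 0.2, 0.9]
width: 34.1
```

```bash
python3 - <<'E'
from h import *
s=ctrl.get_image("scene");big(s["img"],200,80,570,410,1.8,"pics/s19.png")
t=ctrl.get_image("top");big(t["img"],145,210,470,370,2.4,"pics/t19.png")
go()
E
```

```text
at [423.2 268.7 199. ] [-1.798e+02  1.000e-01  8.420e+01] w 33.8 F [ 1.8  1.2 -0.3] t 31.75 q7 -0.91
```

View pics/s19.png

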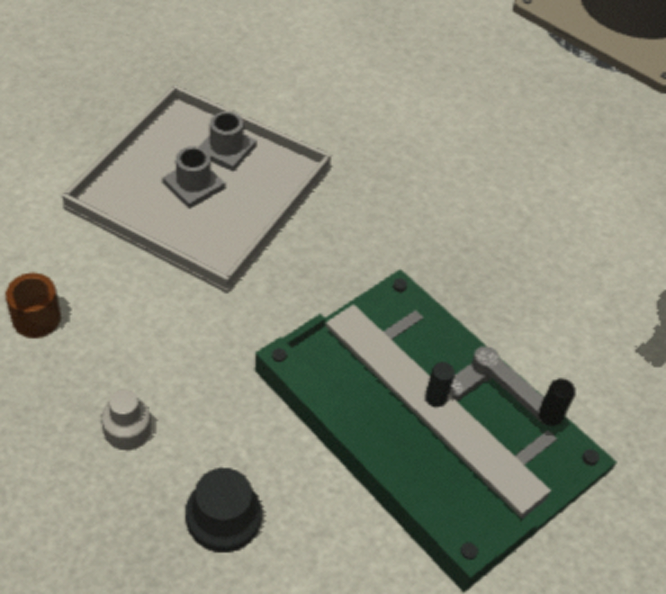

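View pics/t19.png

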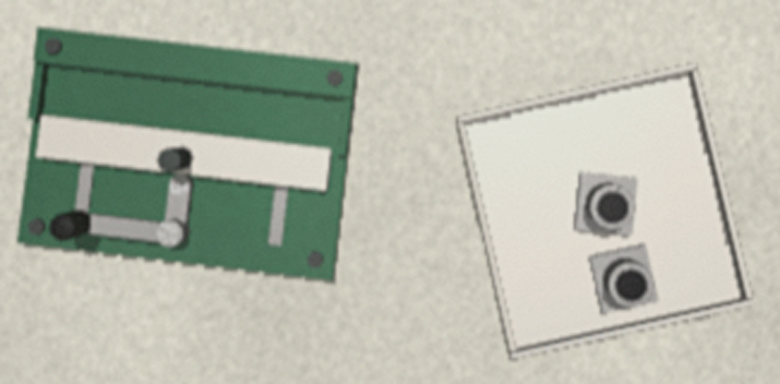

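Both housings stand flat in the tray, the jaw is closed, the lever is locked, the bystanders haven't moved and the arm is clear. I'll let it settle briefly, then hand in.

Call:
servo_tool(commands=[0,0,0,0,0.6,0,0,0,0,0.6,0,0,0,0,0.6,0,0,0,0,0.6])

```text
clock: 32.08
eef_pos: [430.2, 267.9, 198.4]
tool_rot: [3.141, -0.0, 1.461]
force: [-0.1, 0.0, 1.0]
width: 34.1
```

```bash
python3 - <<'E'
from h import *
print(ctrl.finish_job())
E
```

```text
the job is handed in; nothing more can be done
None
```

I freed the lever, pulled the jaw fully back and moved both housings present into the white tray. I then closed the jaw, swung the lever back to locked, and handed the job in at about 32 s of the 210 s limit. No verdict was reported.

- **Housings:** the last pictures show both upright on the tray floor. One is close to the tray's centre. The other is about 55 mm off-centre along one tray axis; the limit is 75 mm.
- **Jaw and lever:** both were pushed into their end stops, where the force rose with no further motion. Jaw travel came out at about 30 mm.
- **Bystanders:** the die, bush and pusher look unmoved in the pictures. The arm was clear of everything at hand-in.
- **Knock:** the first housing was knocked a few centimetres across the tray after I placed it. It stayed upright and inside the limits, so I only changed where I put the second one. I saw no grip slackening.
- **Disagreements:** the two cameras differed by up to about 3 mm on the clamp and tray points I used. The lever pivot differed by about 9 mm at an assumed height, so I took its position from the clamp outline instead. Neither caused a problem.

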